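Lay out the soldering bench for the next batch

ROBOT

A 6-joint arm with a two-finger parallel gripper is mounted at the origin on the work surface. World frame = base frame: x ahead of the robot, y to its left, z up, the work surface at z = 0. Lengths are in mm, angles in rad, forces in N, time in s.
With the tool pointing down it reaches from about 350 to 975 mm from the base axis. Payload 7.1 kg.
Tool frame: the origin (TCP) lies between the finger pads; the fingertips stand 17 mm ahead of it and the grasp point (between the pads) lies 2 mm behind it (tip_reach is the y of the fingertips in the tool frame, in mm); y points along the fingers, x is the direction in which the jaws open and shut, and the axes are right-handed (so a half turn about y gives the same grasp; the last joint's range is limited). The gripper opens to 88 mm and grips with 3 to 60 N. Pads are 20 mm wide; open, the fingers measure 115 mm over their backs; the gripper's body (75 mm by 178 mm) begins 61 mm behind the grasp point.
Start: joints at [1.129, 0.423, 1.63, -0, 1.089, -0.019], TCP at [256.415, 569.962, 239.675] pointing down, gripper open.
Joint ranges: [-3, 3], [-0.9, 2.11], [0.09, 2.58], [-1.31, 4.45], [0.11, 2.69], [-2.54, 2.54]. Speed limits (rad/s): [2.39, 2.39, 3.01, 3.14, 3.14, 3.14].

INTERFACE

Orientations are given as a rotation vector (axis times angle).
In Python, from workcell import get_obs, get_image, camera_model, close_job, silhouettes, tip_of, tip_reach gives the robot as it stands. The module is installed in compiled form; this text tells all that it offers.
- The arm moves only by the tool arm_command, never from a script. Its argument "targets" is a list of rows, each a list of 4 numbers: the shift along the tool's x, y, z in mm, then the turn about the tool's y in rad. A call has 1 to 20 rows; each row shifts and turns the commanded pose from where the row before left it, along the tool's axes as they then stand; what a row does not reach is not made up. A row lasts 1/12 s, in which the tool goes at most 41.7 mm and 7.16 degrees, less where a joint would pass 70% of its speed; a pose out of reach is approached as far as the arm can. A call is refused whole if a number of a shift passes 41.7 or a number of a turn 0.125, either way. A call with a gripper value outside its range is refused whole. "gripper" is the opening in per cent of the stroke, from 0 (shut) to 100 (fully open), set as the call begins (left out, the last holds). The fingers move at their own pace and stop on an object; the grip force is fixed at half the most. Time passes only in rows, so rows that do not move let the fingers close. It gives the time, the measured TCP pose, the force and the opening at its end, in the units of the state.
- get_obs(): the state, without advancing time (a new reading comes with each control period).
- get_image(name): name is "scene" or "top"; returns the picture (384x512x3 uint8, blue, green, red); there is no depth.
- camera_model(name): a dict with "mtx" (3x3 intrinsics, pixels), "dist" ([k1, k2, p1, p2, k3] as OpenCV has them; the pictures are not rectified), "position" and "orientation" of the camera in the world. Camera axes: x right, y up, looking along -z (the intrinsics and any distortion apply to the point x, -y, -z); pixel columns grow to the right and rows downward; lengths in mm; the calibration is good to about 2 mm. A picture is of the moment at which its call begins. camera_model takes no time and is no camera call.
- close_job(): hands the job in, once; it reports no verdict.
Trained networks look in the newest picture that a camera, given by its name, has taken for a name from the list of things; names that differ only in an ending like _2 or _b are one class to them, and where a whole thing is asked for, a point or a joint stands for the part that bears it (a point fixed in the world has none). Each returns a list of dicts, best first, with "conf" (0 to 1); they miss things now and then, are a little off and sometimes report something else, mostly with a low value. They report only what shows in the picture. A call takes as long as a camera call. They do not tell look-alikes from the thing itself.
- silhouettes(camera, thing): "pixels" (384x512 bool, what is visible of it) and "at" ([column, row] in pixels, amid what is visible of it).
- tip_of(camera, thing): "at" ([column, row] in pixels: a listed point, or the origin of a listed thing).
The state is a dict: "t": time; "qpos": joint angles; "qvel": joint speeds; "joint_torque": joint torques, N m; "ee_pos": TCP position; "orientation": TCP orientation; "ft_force": force on the tool from outside, world axes, zero at the start; "moment": the same for the moment, N m; "width": finger opening in mm.
Only numpy, scipy, OpenCV 4.12 (cv2) and the standard library are available. Lean on these libraries where they do the work, as an engineer would, in place of code of your own. Each camera call takes 0.05 s, during which the arm holds its last target. There are 200 camera calls.

TASK

Lay out the soldering bench for the next batch: stand the wooden pin jig in the middle of the turntable, the brass-wool tip cleaner midway between the turntable and the iron stand, and the solder reel close beside the turntable on the side away from the iron stand, all in one row across the bench. Put the red contact bin close behind the turntable (beyond it, seen from the robot), centred on it and with its low front facing it, and the flux jar close beside the bin, level with it, on the solder reel's side. Everything stands upright and, apart from the jig, directly on the bench, and the solvent bottle, the side cutters and the brush stay where they are.

Things in the scene. Friction and masses are not known exactly. Their poses are not given: they have to be found in the camera images.
- turntable: Low round work turntable, fixed to the bench: aluminium platter 120 mm across with a black rubber top, its top 30 mm above the bench. Origin: centre of its underside, on the bench; z up, x always points straight away from the robot (behind), y to the robot's left. The platter turns stiffly about its vertical axis.
- iron_stand: Black soldering-iron stand, fixed: base 110 (x) by 74 (y) by 22 mm high, yellow sponge in front, iron with orange and black handle standing up, leaning a little towards the robot, its end 50 mm in front of the origin (-x) and 215 mm high. Origin: centre of the underside; x away from the robot within 5 degrees, y left. It is about 240 mm left or right of the turntable's centre, level with it.
- pin_jig: Wooden block 90 mm (x) by 50 mm (y) by 45 mm high, its top drilled in rows with brass pins standing 8 mm proud in some holes. Origin: centre of its underside; z up. Grip it across its 50 mm width (y). About 0.16 kg.
- tip_cleaner: Round black pot with a dome of brass wool in its top: body 58 mm across above a foot 68 mm across and 12 mm high, 50 mm high to the rim, 58 mm over the wool. Origin: centre of the underside; z up. About 0.15 kg.
- solder_reel: Reel of solder standing on end: green flanges 55 mm across and 4 mm thick at top and bottom, silver wire 51 mm across between, 50 mm high. Origin: centre of the underside; z up. About 0.4 kg.
- contact_bin: Small red open-fronted parts bin holding brass contacts: 85 mm deep (x), 58 mm wide (y), 45 mm high; front wall (at -x) only 20 mm high, sides full height from 17 mm in front of the origin to the back, walls 2.5 mm. Origin: centre of the underside; -x points out of the low front. Grip across its width at the origin. Starts with its front towards the robot within 30 degrees. 0.13 kg.
- flux_jar: Small amber jar with a white screw lid: 41 mm across, 40 mm high. Origin: centre of the underside; z up. About 0.07 kg.
- solvent_bottle: Bystander: blue solvent bottle with a white pump top, 64 mm across and 138 mm high, loose, about 240 mm from the turntable's centre on the side away from the iron stand. Origin: centre of the underside.
- side_cutters: Bystander: side cutters with orange handles, lying flat at the back of the mat, about 130 mm long and 12 mm high. Origin: underside, near the pivot; jaws to +x, handles to -x.
- brush: Bystander: small brush lying flat at the back of the mat, about 150 mm long, 42 mm wide and 20 mm high. Origin: underside, in its middle; handle to -x.
There are look-alikes about, which are no part of the job. Of the things that look like the flux_jar, the smallest one is meant.

How it is judged:
By the outcome, as a careful person would: the job done as asked, in the order asked, and still so for the second after the job is handed in, with the robot touching nothing.
It also fails if it takes over 128 s, if anything falls off the work surface, if the arm or the gripper's body presses on something with over 40 N, if the wrist force passes 120 N, or if a joint passes its speed limit or range.

## Working session

There is one attempt and no reset: what is moved stays moved. The work goes in short steps, Python scripts to look and compute and a tool call to move; the robot and the scene stay as the last step left them, time stands still between calls to the robot, and variables do not carry over. Pictures are saved under pics/ and viewed, about 12 in all and at most 16, crops included, and the job is handed in when it is done.

Besides the shell and the picture viewer there is one more tool, called after "Call:" as name([rows], argument=value, ...), one row to a line, values as JSON. arm_command: Moves the arm, as the interface text tells. Its arguments: {"type":"object","properties":{"targets":{"type":"array","items":{"type":"array","items":{"type":"number"}}},"gripper":{"type":"number"}},"required":["targets"]}

```bash
mkdir -p pics
cat > h.py <<'E'
import numpy as np, cv2
from workcell import *
from scipy.spatial.transform import Rotation as R
def cam(n):
    c=camera_model(n); o=np.array(c["orientation"],float)
    Rm=o if o.shape==(3,3) else R.from_rotvec(o).as_matrix()
    return np.array(c["mtx"],float),np.array(c["dist"],float),np.array(c["position"],float),Rm
def ray(n,px):
    K,d,p,Rm=cam(n)
    u=cv2.undistortPoints(np.array(px,float).reshape(-1,1,2),K,d).reshape(-1,2)
    v=np.c_[u[:,0],-u[:,1],-np.ones(len(u))]@Rm.T
    return p,v
def at(n,px,z):
    p,v=ray(n,px); return (p+v*((z-p[2])/v[:,2])[:,None])
def proj(n,P):
    K,d,p,Rm=cam(n)
    c=(np.array(P,float).reshape(-1,3)-p)@Rm; c=c*[1,-1,-1]
    return cv2.projectPoints(c,np.zeros(3),np.zeros(3),K,d)[0].reshape(-1,2)
E
python3 - <<'E'
from h import *
for n in("scene","top"):
    im=get_image(n); cv2.imwrite(f"pics/{n}0.png",cv2.resize(im,(800,600),interpolation=cv2.INTER_CUBIC)); c=cam(n); print(n,c[2].round(),(c[3]@[0,0,-1]).round(2),camera_model(n)["orientation"])
o=get_obs();print(o["ee_pos"],o["orientation"],R.from_rotvec(o["orientation"]).as_matrix().round(2),o["width"])
for t in "turntable iron_stand pin_jig tip_cleaner solder_reel contact_bin flux_jar solvent_bottle side_cutters brush".split():
    for n in("top","scene"):
        for s in tip_of(n,t): print(t,n,np.round(s["at"]),round(s["conf"],2),at(n,[s["at"]],0 ).round()[0][:2])
E
```

```text
scene [1195.  633.  650.] [-0.6  -0.58 -0.55] [0.48134962 1.13722998 2.09517839]
top [472.   0. 970.] [ 0.06 -0.   -1.  ] [ 0.04338424 -0.04646784 -1.57077569]
[256.21484621 569.56579614 238.98308518] [-1.38077347 -0.89152562  0.89341819] [[ 0.41 -0.   -0.91]
 [ 0.91 -0.    0.41]
 [-0.   -1.    0.  ]] 88.16867289448699
turntable top [276. 166.] 0.6 [587. -38.]
turntable top [111. 216.] 0.44 [463. 365.]
turntable scene [237. 214.] 0.9 [590. -20.]
turntable scene [327. 215.] 0.71 [425. 159.]
iron_stand top [172. 168.] 0.89 [581. 215.]
iron_stand scene [306. 250.] 0.82 [577. 204.]
iron_stand scene [175. 180.] 0.37 [ 596. -291.]
pin_jig top [114. 218.] 0.89 [458. 359.]
pin_jig scene [386. 252.] 0.87 [452. 355.]
tip_cleaner top [190. 229.] 0.61 [431. 171.]
tip_cleaner top [276. 164.] 0.33 [589. -39.]
tip_cleaner scene [328. 214.] 0.86 [420. 158.]
solder_reel top [403. 219.] 0.55 [ 455. -351.]
solder_reel scene [198. 158.] 0.75 [ 453. -350.]
contact_bin top [259. 229.] 0.8 [433.   3.]
contact_bin top [321. 225.] 0.73 [ 441. -148.]
contact_bin scene [282. 192.] 0.93 [420.  -6.]
flux_jar top [324. 266.] 0.95 [ 343. -154.]
flux_jar top [360. 209.] 0.71 [ 480. -245.]
flux_jar top [323. 229.] 0.69 [ 432. -153.]
flux_jar scene [216. 171.] 0.76 [ 472. -241.]
flux_jar scene [260. 166.] 0.59 [ 352. -158.]
flux_jar scene [245. 176.] 0.54 [ 431. -150.]
flux_jar scene [386. 254.] 0.38 [457. 355.]
solvent_bottle top [368. 162.] 0.68 [ 597. -266.]
solvent_bottle scene [176. 179.] 0.76 [ 589. -293.]
side_cutters top [158. 111.] 0.91 [724. 254.]
side_cutters scene [282. 291.] 0.69 [719. 251.]
brush top [362. 114.] 0.94 [ 716. -254.]
brush top [157. 110.] 0.47 [727. 256.]
```

View pics/top0.png

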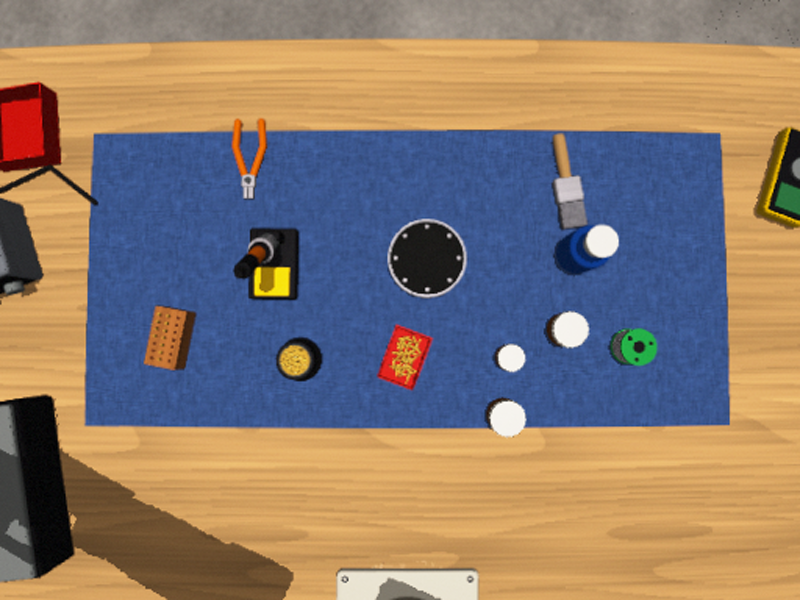

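View pics/scene0.png

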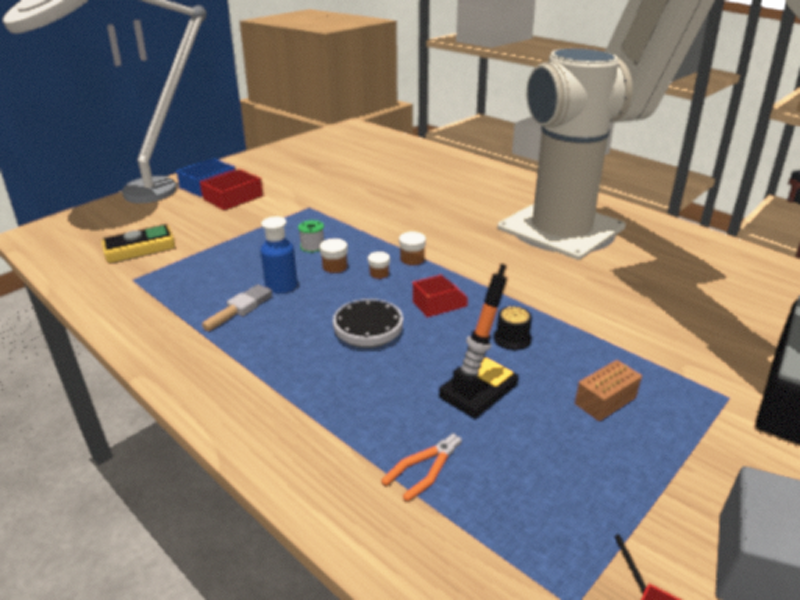

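The top view shows the turntable at (427,258), the iron stand on the left (+y), and three white-lidded jars, the smallest at (511,357). The scene view agrees. Next I fit the poses by silhouette.

```bash
cat > fit.py <<'E'
from h import *
from scipy.optimize import minimize
a=np.linspace(0,2*np.pi,40,endpoint=False)
def cyl(r,z0,z1): return np.vstack([np.c_[r*np.cos(a),r*np.sin(a),0*a+z] for z in(z0,z1)])
def box(x0,x1,y,z0,z1): return np.array([[x,s*y,z] for x in(x0,x1) for s in(-1,1) for z in(z0,z1)],float)
M=dict(turntable=[cyl(60,0,30)],pin_jig=[box(-45,45,25,0,45)],
 tip_cleaner=[np.vstack([cyl(34,0,12)]),cyl(29,0,50),cyl(22,50,58)],solder_reel=[cyl(27.5,0,50)],
 contact_bin=[np.vstack([box(-42.5,-40,29,0,20),box(-17,42.5,29,0,45)])],flux_jar=[cyl(20.5,0,40)],
 solvent_bottle=[cyl(32,0,90),cyl(18,90,138)],iron_stand=[box(-55,55,37,0,22)])
def render(n,th,name,z=0):
    im=np.zeros((384*4,512*4),np.uint8); c,s=np.cos(th[2]),np.sin(th[2])
    for P in M[name]:
        Q=P@np.array([[c,-s,0],[s,c,0],[0,0,1]]).T+[th[0],th[1],z]
        h=cv2.convexHull(((proj(n,Q)+.5)*4-.5).round().astype(np.int32)); cv2.fillConvexPoly(im,h,255)
    return cv2.resize(im,(512,384),interpolation=cv2.INTER_AREA)/255.
def fit(name,guess,cams=("top","scene"),yaw=False,z=0,tol=40,ret=None):
    ms={}
    for n in cams:
        best=None
        for s in silhouettes(n,name):
            p=np.array(s["pixels"]); 
            if p.sum()<20: continue
            q=np.array(np.nonzero(p))[::-1].mean(1); e=np.linalg.norm(at(n,[q],z+20)[0][:2]-guess[:2])
            if e<tol and (best is None or e<best[0]): best=(e,p)
        if best: ms[n]=best[1]
    out={}
    for k in list(ms)+(["both"] if len(ms)>1 else []):
        use=[k] if k!="both" else list(ms)
        def cost(t):
            t=[t[0],t[1],(t[2] if yaw else 0)/50]
            c=0
            for n in use:
                r=render(n,t,name,z); m=ms[n]; c+=1-np.minimum(r,m).sum()/np.maximum(r,m).sum()
            return c/len(use)
        b=None
        for y0 in ((-.5,-.25,0,.25,.5) if yaw else (0,)):
            x0=np.array([guess[0],guess[1],(guess[2] if len(guess)>2 else 0)*50+y0*50])
            r=minimize(cost,x0,method="Nelder-Mead",options=dict(initial_simplex=np.vstack([x0,x0+[12,0,0],x0+[0,12,0],x0+[0,0,8]]),maxiter=90,xatol=.1,fatol=1e-4))
            if b is None or r.fun<b.fun: b=r
        out[k]=b; print(name,k,b.x[:2].round(1),"yaw",round(b.x[2]/50,3) if yaw else "-","err",round(b.fun,3),flush=True)
    return out
E
cat > m1.py <<'E'
from fit import *
get_image("top");get_image("scene")
fit("turntable",(585,-30));fit("iron_stand",(580,210),yaw=True)
fit("pin_jig",(455,355),yaw=True);fit("tip_cleaner",(425,160));fit("solder_reel",(450,-345));fit("contact_bin",(428,0),yaw=True);fit("flux_jar",(431,-151));fit("solvent_bottle",(592,-275))
E
time python3 m1.py
```

```text
turntable top [586.5 -29.1] yaw - err 0.048
turntable scene [574.2 -42.9] yaw - err 0.138
turntable both [585.3 -30.5] yaw - err 0.115
iron_stand top [578.4 206.8] yaw -0.021 err 0.108
pin_jig top [465.  363.5] yaw -0.183 err 0.058
pin_jig scene [462.4 363.3] yaw -0.173 err 0.056
pin_jig both [464.2 363.7] yaw -0.18 err 0.063
tip_cleaner top [430.6 165.8] yaw - err 0.049
tip_cleaner scene [428. 163.] yaw - err 0.145
tip_cleaner both [430.4 165.2] yaw - err 0.103
solder_reel top [ 450.  -345.1] yaw - err 0.055
solder_reel scene [ 448.  -351.1] yaw - err 0.134
solder_reel both [ 450.1 -345.6] yaw - err 0.108
contact_bin scene [431.    0.7] yaw -0.344 err 0.043
flux_jar top [ 434.6 -156. ] yaw - err 0.073
flux_jar scene [ 429.5 -162.5] yaw - err 0.195
flux_jar both [ 434.4 -156.6] yaw - err 0.154
solvent_bottle top [ 596.9 -268.1] yaw - err 0.08
real	0m32.934s
user	0m24.914s
sys	0m8.029s
```

```bash
cat > go.py <<'E'
import sys
from h import *
x,y,z,ph=map(float,sys.argv[1:5])   # world target, phi of tool x in deg
o=get_obs(); Rm=R.from_rotvec(o["orientation"]).as_matrix(); p0=np.arctan2(Rm[1,0],Rm[0,0])
d=np.array([x,y,z])-o["ee_pos"]; f=np.radians(ph)
t=(p0-f+np.pi)%(2*np.pi)-np.pi
for nm,q in(("now",p0),("after turn",f)):
    c,s=np.cos(q),np.sin(q); print(nm,"dx %.1f dy %.1f dz %.1f"%(d[0]*c+d[1]*s,-d[2],-d[0]*s+d[1]*c))
print("turn %.3f"%t,"phi now %.2f"%np.degrees(p0),"t %.1f"%o["t"],o["ee_pos"].round(1),"w %.1f"%o["width"],"tilt",Rm[:,1].round(3), "F",np.round(o["ft_force"],1))
E
python3 go.py 464.5 363.5 110 79.7
```

```text
now dx -102.9 dy 129.7 dz -274.5
after turn dx -165.9 dy 129.7 dz -241.6
turn -0.243 phi now 65.77 t 2.0 [256.4 570.  239.7] w 88.0 tilt [ 0.  0. -1.] F [-0.6 -0.3  0.5]
```

Call:
arm_command([
  [0, 0, 0, -0.121],
  [0, 0, 0, -0.122],
  [-16.6, 13, -24.2, 0],
  [-16.6, 13, -24.2, 0],
  [-16.6, 13, -24.2, 0],
  [-16.6, 13, -24.2, 0],
  [-16.6, 13, -24.2, 0],
  [-16.6, 13, -24.2, 0],
  [-16.6, 13, -24.2, 0],
  [-16.6, 13, -24.2, 0],
  [-16.6, 13, -24.2, 0],
  [-16.6, 13, -24.2, 0],
  [0, 0, 0, 0],
  [0, 0, 0, 0],
], gripper=100)

```text
t: 3.17
ee_pos: [465.4, 362.1, 109.0]
orientation: [-1.29, -1.072, 1.075]
ft_force: [0.7, -0.0, -1.2]
width: 87.8
```

```bash
python3 go.py 464.5 363.5 28 79.7; python3 -c "
from h import *
for n in('top','scene'):
    im=get_image(n); u,v=proj(n,[[464,363,30]])[0].round().astype(int); u=max(80,min(432,u)); v=max(60,min(324,v)); cv2.imwrite('pics/c_'+n+'1.png',cv2.resize(im[v-60:v+60,u-80:u+80],(800,600),interpolation=cv2.INTER_CUBIC)); print(u,v)
"
```

```text
now dx 1.2 dy 81.0 dz 1.1
after turn dx 1.2 dy 81.0 dz 1.1
turn -0.003 phi now 79.53 t 3.2 [465.4 362.1 109. ] w 87.8 tilt [-0.001 -0.001 -1.   ] F [ 0.7 -0.  -1.2]
108 216
389 247
```

View pics/c_scene1.png

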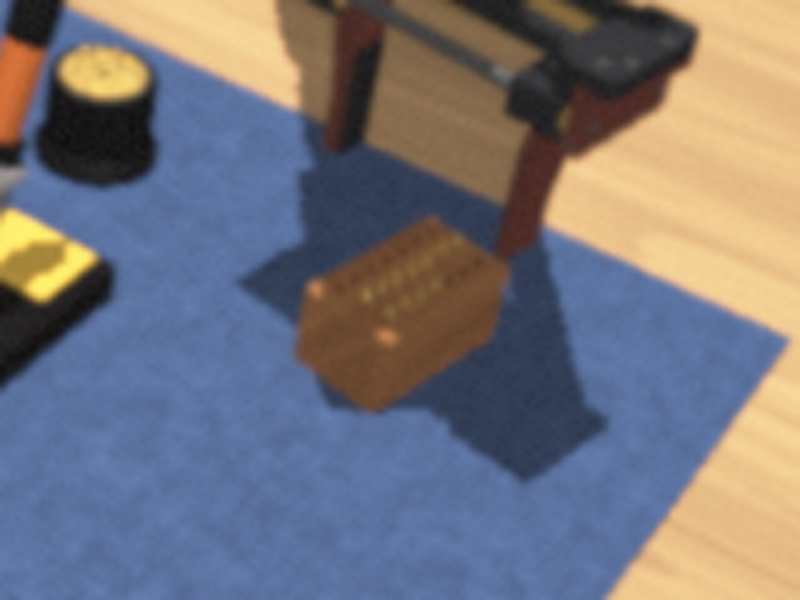

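The gripper straddles the jig centrally, with its jaws aligned. Lowering and closing.

Call:
arm_command([
  [0.6, 20, 0.5, 0],
  [0.6, 20, 0.6, 0],
  [0, 20, 0, 0],
  [0, 14, 0, 0],
  [0, 7, 0, 0],
  [0, 0, 0, 0],
  [0, 0, 0, 0],
])

```text
t: 3.85
ee_pos: [463.9, 365.3, 29.0]
orientation: [-1.289, -1.076, 1.076]
ft_force: [-0.3, 0.5, 0.4]
width: 87.9
```

Call:
arm_command([
  [0, 0, 0, 0],
  [0, 0, 0, 0],
  [0, 0, 0, 0],
  [0, 0, 0, 0],
  [0, 0, 0, 0],
  [0, 0, 0, 0],
  [0, 0, 0, 0],
  [0, 0, 0, 0],
  [0, 0, 0, 0],
  [0, 0, 0, 0],
], gripper=0)

```text
t: 4.68
ee_pos: [464.1, 364.7, 28.9]
orientation: [-1.289, -1.076, 1.076]
ft_force: [-0.3, -0.5, 3.9]
width: 50.0
```

Call:
arm_command([
  [0, -20, 0, 0],
  [0, -20, 0, 0],
  [0, -30, 0, 0],
  [0, -30, 0, 0],
  [0, 0, 0, -0.09],
  [0, 0, 0, -0.09],
  [0, 0, 0, 0],
])

```text
t: 5.27
ee_pos: [463.9, 364.8, 129.0]
orientation: [-1.208, -1.212, 1.211]
ft_force: [0.4, -1.6, -1.5]
width: 50.0
```

```bash
python3 go.py 400 100 128 90
```

```text
now dx -264.6 dy 1.0 dz 64.8
after turn dx -264.8 dy 1.0 dz 63.9
turn 0.003 phi now 90.20 t 5.3 [463.9 364.8 129. ] w 50.0 tilt [ 0.  0. -1.] F [ 0.4 -1.6 -1.5]
```

Call:
arm_command([
  [-29.4, 0, 7.1, 0],
  [-29.4, 0, 7.1, 0],
  [-29.4, 0, 7.1, 0],
  [-29.4, 0, 7.1, 0],
  [-29.4, 0, 7.1, 0],
  [-29.4, 0, 7.1, 0],
  [-29.4, 0, 7.1, 0],
  [-29.4, 0, 7.1, 0],
  [-29.4, 0, 7.1, 0],
  [-18.5, 0, -26.7, 0.003],
  [-18.5, 0, -26.7, 0],
  [-18.5, 0, -26.7, 0],
  [-18.5, 0, -26.7, 0],
  [-18.5, 0, -26.7, 0],
  [-18.5, 0, -26.7, 0],
  [-18.5, 0, -26.7, 0],
  [0, 0, 0, 0],
  [0, 0, 0, 0],
])

```text
t: 6.77
ee_pos: [587.2, -30.8, 127.7]
orientation: [-1.212, -1.204, 1.204]
ft_force: [0.1, -0.3, -1.0]
width: 49.9
```

```bash
python3 go.py 586.5 -29.5 60 90
```

```text
now dx 1.3 dy 67.7 dz 0.7
after turn dx 1.3 dy 67.7 dz 0.7
turn -0.007 phi now 89.60 t 6.8 [587.2 -30.8 127.7] w 49.9 tilt [-0.001  0.    -1.   ] F [ 0.1 -0.3 -1. ]
```

Call:
arm_command([
  [0.6, 20, 0.4, -0.007],
  [0.7, 20, 0.3, 0],
  [0, 15, 0, 0],
  [0, 8, 0, 0],
  [0, 4, 0, 0],
  [0, 1, 0, 0],
  [0, 0, 0, 0],
  [0, 0, 0, 0],
])

```text
t: 7.43
ee_pos: [586.4, -28.4, 61.5]
orientation: [-1.208, -1.213, 1.212]
ft_force: [0.2, 0.3, -2.1]
width: 49.5
```

Call:
arm_command([
  [0, 0, 0, 0],
  [0, 0, 0, 0],
  [0, 0, 0, 0],
  [0, 0, 0, 0],
  [0, 0, 0, 0],
  [0, 0, 0, 0],
], gripper=90)

```text
t: 7.93
ee_pos: [586.1, -28.6, 60.8]
orientation: [-1.207, -1.212, 1.212]
ft_force: [-0.5, -0.5, -0.9]
width: 78.8
```

Call:
arm_command([
  [0, -10, 0, 0],
  [0, -20, 0, 0],
  [0, -20, 0, 0],
  [0, -30, 0, 0],
  [0, 0, 0, 0],
])

```text
t: 8.35
ee_pos: [589.1, -28.7, 146.2]
orientation: [-1.213, -1.218, 1.209]
ft_force: [0.8, -0.9, 0.3]
width: 79.0
```

```bash
python3 go.py 430.5 165.5 110 0
```

```text
now dx 194.9 dy 36.2 dz 157.8
after turn dx -158.6 dy 36.2 dz 194.2
turn 1.575 phi now 90.24 t 8.3 [589.1 -28.7 146.2] w 79.0 tilt [ 0.008 -0.001 -1.   ] F [ 0.8 -0.9  0.3]
```

Call:
arm_command([
  [0, 0, 30, 0],
  [0, 0, 30, 0],
  [0, 0, 30, 0],
  [0, 0, 30, 0],
  [27.8, 4, 5.5, 0],
  [27.8, 4, 5.5, 0],
  [27.8, 4, 5.5, 0],
  [27.8, 4, 5.5, 0],
  [27.8, 4, 5.5, 0],
  [27.8, 4, 5.5, 0],
  [27.8, 4, 5.5, 0],
  [0, 0, 0, 0],
  [0, 0, 0, 0],
], gripper=100)

```text
t: 9.43
ee_pos: [426.3, 166.5, 112.7]
orientation: [-1.206, -1.214, 1.215]
ft_force: [0.2, 0.7, -1.0]
width: 87.6
```

```bash
python3 go.py 430.5 165.5 33 90;  python3 -c "
from h import *
im=get_image('scene'); cv2.imwrite('pics/s2.png',cv2.resize(im[100:340,130:450],(800,600),interpolation=cv2.INTER_CUBIC))
"
```

```text
now dx -1.0 dy 79.7 dz -4.2
after turn dx -1.0 dy 79.7 dz -4.2
turn 0.007 phi now 90.42 t 9.4 [426.3 166.5 112.7] w 87.6 tilt [-0. -0. -1.] F [ 0.2  0.7 -1. ]
```

View pics/s2.png

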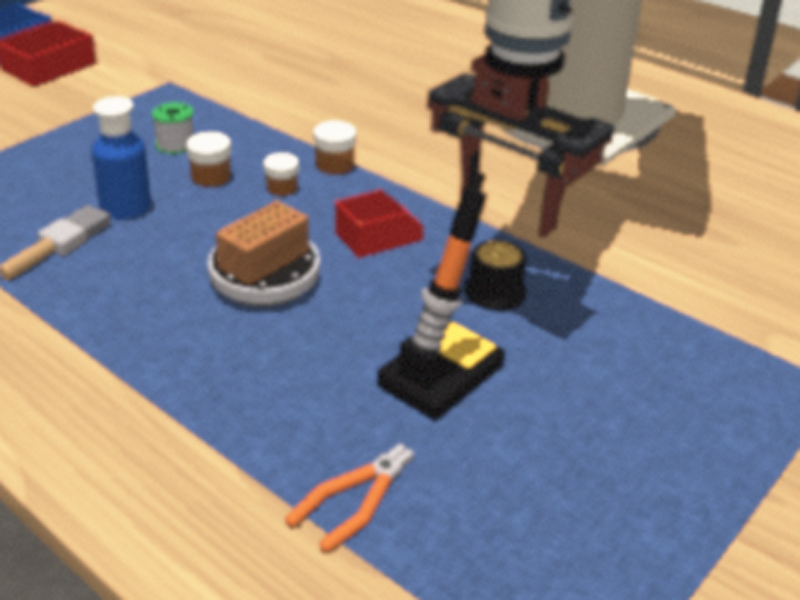

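The jig stands in the middle of the turntable (260,240 in the crop). The gripper is above the cleaner and clear of the iron.

Call:
arm_command([
  [-0.5, 20, -2, 0],
  [-0.5, 20, -2, 0],
  [0, 20, 0, 0],
  [0, 13, 0, 0],
  [0, 6.5, 0, 0],
  [0, 0, 0, 0],
  [0, 0, 0, 0],
])

```text
t: 10.07
ee_pos: [430.9, 163.8, 33.4]
orientation: [-1.208, -1.211, 1.212]
ft_force: [-0.7, -1.5, 0.3]
width: 87.2
```

Call:
arm_command([
  [0, 0, 0, 0],
  [0, 0, 0, 0],
  [0, 0, 0, 0],
  [0, 0, 0, 0],
  [0, 0, 0, 0],
  [0, 0, 0, 0],
  [0, 0, 0, 0],
  [0, 0, 0, 0],
  [0, 0, 0, 0],
], gripper=0)

```text
t: 10.82
ee_pos: [431.0, 164.6, 33.6]
orientation: [-1.207, -1.213, 1.212]
ft_force: [-1.2, 0.9, 6.0]
width: 57.7
```

Call:
arm_command([
  [0, -15, 0, 0],
  [0, -25, 0, 0],
  [0, -30, 0, 0],
  [0, -30, 0, 0],
  [-25, 0, 0, 0],
  [-25, 0, 0, 0],
  [-25, 0, 0, 0],
  [0, 0, 0, 0],
])

```text
t: 11.48
ee_pos: [430.1, 86.8, 133.1]
orientation: [-1.208, -1.21, 1.212]
ft_force: [-0.6, 1.3, -1.6]
width: 57.5
```

```bash
python3 go.py 586.5 91 135 0
```

```text
now dx 3.8 dy -1.9 dz -156.4
after turn dx 156.4 dy -1.9 dz 4.2
turn 1.573 phi now 90.15 t 11.5 [430.1  86.8 133.1] w 57.5 tilt [-0.001 -0.001 -1.   ] F [-0.6  1.3 -1.6]
```

Call:
arm_command([
  [0, 0, 0, 0.121],
  [0, 0, 0, 0.121],
  [0, 0, 0, 0.121],
  [0, 0, 0, 0.121],
  [0, 0, 0, 0.121],
  [0, 0, 0, 0.121],
  [0, 0, 0, 0.121],
  [0, 0, 0, 0.121],
  [0, 0, 0, 0.121],
  [0, 0, 0, 0.121],
  [0, 0, 0, 0.121],
  [0, 0, 0, 0.121],
  [0, 0, 0, 0.121],
  [26, 0, 0.7, 0],
  [26, 0, 0.7, 0],
  [26, 0, 0.7, 0],
  [26, 0, 0.7, 0],
  [26, 0, 0.7, 0],
  [26, 0, 0.7, 0],
  [0, 0, 0, 0],
])

```text
t: 13.15
ee_pos: [591.8, 94.6, 133.3]
orientation: [-1.57, -0.005, -0.002]
ft_force: [0.7, 0.1, -1.6]
width: 57.8
```

```bash
python3 go.py 586.5 91 34.5 0
```

```text
now dx -5.3 dy 98.8 dz -3.6
after turn dx -5.3 dy 98.8 dz -3.6
turn 0.002 phi now 0.10 t 13.2 [591.8  94.6 133.3] w 57.8 tilt [ 0.005  0.001 -1.   ] F [ 0.7  0.1 -1.6]
```

Call:
arm_command([
  [0, 20, 0, 0],
  [0, 25, 0, 0],
  [0, 25, 0, 0],
  [0, 10, 0, 0],
  [0, 0, 0, 0],
  [0, 0, 0, 0],
  [0, 0, 0, 0],
])

```text
t: 13.73
ee_pos: [587.7, 94.2, 54.3]
orientation: [-1.571, -0.003, 0.001]
ft_force: [-0.2, -0.4, -0.9]
width: 57.5
```

```bash
python3 go.py 586.5 91 34 0
```

```text
now dx -1.2 dy 20.3 dz -3.2
after turn dx -1.2 dy 20.3 dz -3.2
turn 0.002 phi now 0.12 t 13.7 [587.7  94.2  54.3] w 57.5 tilt [ 0.001  0.    -1.   ] F [-0.2 -0.4 -0.9]
```

Lower, release, retract.

Call:
arm_command([
  [-0.6, 10, -1.6, 0],
  [-0.6, 7, -1.6, 0],
  [0, 3, 0, 0],
  [0, 0.5, 0, 0],
  [0, 0, 0, 0],
  [0, 0, 0, 0],
])

```text
t: 14.23
ee_pos: [585.5, 90.4, 33.2]
orientation: [-1.571, -0.001, 0.002]
ft_force: [-2.6, -1.4, 5.7]
width: 57.5
```

Call:
arm_command([
  [0, 0, 0, 0],
  [0, 0, 0, 0],
  [0, 0, 0, 0],
  [0, 0, 0, 0],
  [0, 0, 0, 0],
  [0, 0, 0, 0],
], gripper=95)

```text
t: 14.73
ee_pos: [585.8, 90.7, 32.6]
orientation: [-1.571, -0.002, 0.002]
ft_force: [-0.3, 0.6, 0.1]
width: 83.5
```

Call:
arm_command([
  [0, -15, 0, 0],
  [0, -25, 0, 0],
  [0, -30, 0, 0],
  [0, -30, 0, 0],
  [0, 0, 0, 0],
])

```text
t: 15.15
ee_pos: [589.2, 91.2, 138.1]
orientation: [-1.57, -0.008, -0.005]
ft_force: [1.1, -0.7, 1.2]
width: 83.2
```

```bash
python3 go.py 450 -345.5 110 0
```

```text
now dx -140.1 dy 28.1 dz -436.5
after turn dx -139.2 dy 28.1 dz -436.7
turn 0.002 phi now 0.11 t 15.2 [589.2  91.2 138.1] w 83.2 tilt [ 0.009  0.001 -1.   ] F [ 1.1 -0.7  1.2]
```

Call:
arm_command([
  [-27.4, 0, -10, 0],
  [-27.4, 0, -10, 0],
  [-27.4, 0, -10, 0],
  [-27.4, 0, -10, 0],
  [-27.4, 0, -10, 0],
  [0, 2, -30, 0],
  [0, 2, -30, 0],
  [0, 2, -30, 0],
  [0, 2, -30, 0],
  [0, 2, -30, 0],
  [0, 2, -30, 0],
  [0, 2, -30, 0],
  [0, 2, -30, 0],
  [0, 2, -30, 0],
  [0, 2, -30, 0],
  [0, 2, -30, 0],
  [0, 2, -30, 0],
  [0, 2, -26, 0],
  [0, 2, 0, 0],
  [0, 0, 0, 0],
], gripper=100)

```text
t: 16.82
ee_pos: [449.1, -346.3, 103.7]
orientation: [-1.57, 0.001, 0.0]
ft_force: [-0.2, 0.1, 0.1]
width: 87.9
```

```bash
python3 go.py 450 -345.5 25 0
```

```text
now dx 0.9 dy 78.7 dz 0.8
after turn dx 0.9 dy 78.7 dz 0.8
turn -0.000 phi now -0.01 t 16.8 [ 449.1 -346.3  103.7] w 87.9 tilt [-0.001  0.001 -1.   ] F [-0.2  0.1  0.1]
```

Call:
arm_command([
  [0.5, 20, 0.5, 0],
  [0.5, 20, 0.5, 0],
  [0, 20, 0, 0],
  [0, 12, 0, 0],
  [0, 6, 0, 0],
  [0, 0, 0, 0],
  [0, 0, 0, 0],
])

```text
t: 17.4
ee_pos: [450.8, -344.1, 26.9]
orientation: [-1.571, -0.002, 0.002]
ft_force: [1.4, -0.6, 0.5]
width: 87.9
```

Call:
arm_command([
  [0, 0, 0, 0],
  [0, 0, 0, 0],
  [0, 0, 0, 0],
  [0, 0, 0, 0],
  [0, 0, 0, 0],
  [0, 0, 0, 0],
  [0, 0, 0, 0],
  [0, 0, 0, 0],
  [0, 0, 0, 0],
  [0, 0, 0, 0],
], gripper=0)

```text
t: 18.23
ee_pos: [450.8, -344.7, 27.0]
orientation: [-1.571, -0.002, 0.001]
ft_force: [-1.1, 0.7, 5.5]
width: 53.8
```

Call:
arm_command([
  [0, -15, 0, 0],
  [0, -25, 0, 0],
  [0, -30, 0, 0],
  [0, -30, 0, 0],
  [0, 0, 0, 0],
  [0, 0, 0, 0],
])

```text
t: 18.73
ee_pos: [451.2, -344.9, 127.6]
orientation: [-1.572, -0.003, -0.0]
ft_force: [-0.2, -0.3, -4.6]
width: 53.6
```

```bash
python3 go.py 586.5 -130 125 0;  python3 -c "
from h import *
im=get_image('top'); cv2.imwrite('pics/t3.png',im[100:300])
"
```

```text
now dx 135.7 dy 2.6 dz 214.7
after turn dx 135.3 dy 2.6 dz 214.9
turn 0.002 phi now 0.12 t 18.7 [ 451.2 -344.9  127.6] w 53.6 tilt [ 0.002 -0.002 -1.   ] F [-0.2 -0.3 -4.6]
```

View pics/t3.png

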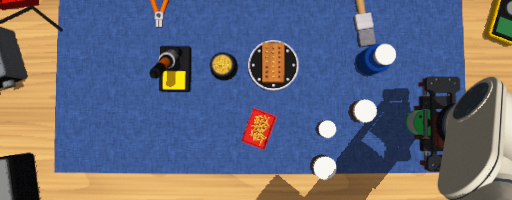

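The reel is held. The jig and cleaner stand in one row at (273,62) and (223,66).

Call:
arm_command([
  [0, 0, 26, 0],
  [0, 0, 27, 0],
  [0, 0, 27, 0],
  [0, 0, 27, 0],
  [0, 0, 27, 0],
  [0, 0, 27, 0],
  [0, 0, 27, 0],
  [0, 0, 27, 0],
  [22.5, 0, 0, 0],
  [22.5, 0, 0, 0],
  [22.5, 0, 0, 0],
  [22.5, 0, 0, 0],
  [22.5, 0, 0, 0],
  [22.5, 0, 0, 0],
  [0, 0, 0, 0],
  [0, 20, 0, 0],
  [0, 20, 0, 0],
  [0, 20, 0, 0],
  [0, 10, 0, 0],
  [0, 0, 0, 0],
])

```text
t: 20.45
ee_pos: [581.9, -128.5, 52.7]
orientation: [-1.569, 0.004, 0.007]
ft_force: [-0.9, -0.2, -3.2]
width: 54.0
```

Call:
arm_command([
  [0, 0, 0, 0],
])

```text
t: 20.53
ee_pos: [584.0, -129.0, 55.4]
orientation: [-1.57, 0.001, 0.004]
ft_force: [0.6, -0.6, -2.7]
width: 53.6
```

```bash
python3 go.py 586.5 -130 27 0
```

```text
now dx 2.5 dy 28.4 dz -1.0
after turn dx 2.5 dy 28.4 dz -1.0
turn 0.002 phi now 0.11 t 20.5 [ 584.  -129.    55.4] w 53.6 tilt [-0.003  0.001 -1.   ] F [ 0.6 -0.6 -2.7]
```

Call:
arm_command([
  [0.5, 13, -0.5, 0],
  [0.5, 9, -0.5, 0],
  [0, 4, 0, 0],
  [0, 2, 0, 0],
  [0, 0, 0, 0],
  [0, 0, 0, 0],
  [0, 0, 0, 0],
])

```text
t: 21.12
ee_pos: [586.6, -130.3, 29.1]
orientation: [-1.571, -0.002, 0.001]
ft_force: [-0.2, -0.3, -2.2]
width: 53.4
```

```bash
python3 go.py 586.5 -130 27 0
```

```text
now dx -0.1 dy 2.1 dz 0.3
after turn dx -0.1 dy 2.1 dz 0.3
turn 0.002 phi now 0.12 t 21.1 [ 586.6 -130.3   29.1] w 53.4 tilt [ 0.001 -0.    -1.   ] F [-0.2 -0.3 -2.2]
```

Call:
arm_command([
  [0, 1.5, 0, 0],
  [0, 0.7, 0, 0],
  [0, 0, 0, 0],
  [0, 0, 0, 0],
])

```text
t: 21.45
ee_pos: [586.7, -130.1, 27.3]
orientation: [-1.571, -0.002, 0.001]
ft_force: [-2.3, 3.2, 6.8]
width: 53.8
```

Call:
arm_command([
  [0, 0, 0, 0],
  [0, 0, 0, 0],
  [0, 0, 0, 0],
  [0, 0, 0, 0],
  [0, 0, 0, 0],
  [0, 0, 0, 0],
], gripper=95)

```text
t: 21.95
ee_pos: [586.2, -130.3, 26.4]
orientation: [-1.571, -0.001, 0.002]
ft_force: [-0.4, -0.7, 0.2]
width: 83.4
```

Call:
arm_command([
  [0, -15, 0, 0],
  [0, -25, 0, 0],
  [0, -30, 0, 0],
  [0, -30, 0, 0],
  [0, -10, 0, 0],
  [0, 0, 0, 0],
  [0, 0, 0, 0],
])

```text
t: 22.53
ee_pos: [586.2, -130.3, 136.3]
orientation: [-1.571, -0.002, 0.001]
ft_force: [0.2, 0.0, -0.5]
width: 83.1
```

```bash
cat > m2.py <<'E'
from fit import *
get_image("top");get_image("scene")
fit("contact_bin",(431,1,-.34),yaw=True)
for s in silhouettes("top","contact_bin"):
    m=np.array(s["pixels"]); c=np.array(np.nonzero(m))[::-1].mean(1); print(c,m.sum(),round(s["conf"],2))
# colour mask, top
im=get_image("top"); h=cv2.cvtColor(im,cv2.COLOR_BGR2HSV); u,v=proj("top",[[431,1,20]])[0].astype(int)
m=(((h[...,0]<32)|(h[...,0]>172))&(h[...,1]>110)).astype(np.uint8); w=np.zeros_like(m); w[v-30:v+30,u-32:u+32]=1; m&=w; m=cv2.morphologyEx(m,cv2.MORPH_CLOSE,np.ones((5,5)))
print("mask",m.sum())
b=None
for y0 in(-.5,-.35,-.2):
    r=minimize(lambda t:1-np.minimum(q:=render("top",[t[0],t[1],t[2]/50],"contact_bin"),m).sum()/np.maximum(q,m).sum(),[431,1,y0*50],method="Nelder-Mead",options=dict(initial_simplex=[[431,1,y0*50],[441,1,y0*50],[431,11,y0*50],[431,1,y0*50+8]]))
    if b is None or r.fun<b.fun:b=r
print(b.x,b.x[2]/50,b.fun)
E
python3 m2.py; python3 go.py 431 1 110 70.3
```

```text
contact_bin top [434.9   4.6] yaw -0.346 err 0.045
contact_bin scene [432.1   0.9] yaw -0.371 err 0.049
contact_bin both [434.1   4. ] yaw -0.365 err 0.069
[258.35354691 228.20709382] 874 0.81
mask 886
[434.64652803   4.11276705 -17.57964598] -0.3515929195657223 0.04090860479541425
now dx -154.2 dy 25.1 dz 131.4
after turn dx 71.3 dy 25.1 dz 189.7
turn -1.225 phi now 0.11 t 22.8 [ 585.5 -130.1  135.1] w 83.6 tilt [-0.002  0.001 -1.   ] F [-0.2  0.1  0.3]
```

Call:
arm_command([
  [-25.3, 0, 22.3, 0],
  [-25.3, 0, 22.3, 0],
  [-25.3, 0, 22.3, 0],
  [-25.3, 0, 22.3, 0],
  [-25.3, 0, 22.3, 0],
  [-25.3, 0, 22.3, 0],
  [0, 3, 0, -0.1216],
  [0, 3, 0, -0.1216],
  [0, 3, 0, -0.1216],
  [0, 3, 0, -0.1216],
  [0, 3, 0, -0.1216],
  [0, 3, 0, -0.1216],
  [0, 3, 0, -0.1216],
  [0, 3, 0, -0.1216],
  [0, 3, 0, -0.1216],
  [0, 3, 0, -0.1216],
  [0, 0, 0, 0],
  [0, 0, 0, 0],
  [0, 0, 0, 0],
], gripper=100)

```text
t: 24.42
ee_pos: [434.1, 3.3, 106.4]
orientation: [-1.357, -0.943, 0.943]
ft_force: [0.6, -0.4, -0.1]
width: 87.8
```

```bash
python3 go.py 434.5 4 28 69.8
```

```text
now dx 0.8 dy 78.4 dz -0.1
after turn dx 0.8 dy 78.4 dz -0.1
turn -0.004 phi now 69.59 t 24.4 [434.1   3.3 106.4] w 87.8 tilt [-0.  0. -1.] F [ 0.6 -0.4 -0.1]
```

Call:
arm_command([
  [0.4, 20, 0, 0],
  [0.4, 20, 0, 0],
  [0, 20, 0, 0],
  [0, 12, 0, 0],
  [0, 6, 0, 0],
  [0, 0, 0, 0],
  [0, 0, 0, 0],
])

```text
t: 25.0
ee_pos: [434.5, 4.0, 28.6]
orientation: [-1.356, -0.944, 0.945]
ft_force: [1.0, -0.2, -0.1]
width: 87.9
```

Call:
arm_command([
  [0, 0, 0, 0],
  [0, 0, 0, 0],
  [0, 0, 0, 0],
  [0, 0, 0, 0],
  [0, 0, 0, 0],
  [0, 0, 0, 0],
  [0, 0, 0, 0],
  [0, 0, 0, 0],
  [0, 0, 0, 0],
  [0, 0, 0, 0],
], gripper=0)

```text
t: 25.83
ee_pos: [434.7, 4.0, 28.9]
orientation: [-1.356, -0.946, 0.945]
ft_force: [-1.3, -0.4, 6.3]
width: 58.1
```

Call:
arm_command([
  [0, -15, 0, 0],
  [0, -25, 0, 0],
  [0, -30, 0, 0],
  [0, -30, 0, 0],
  [0, -25, 0, 0],
  [0, 0, 0, -0.119],
  [0, 0, 0, -0.119],
  [0, 0, 0, -0.118],
  [0, 0, 0, 0],
  [0, 0, 0, 0],
])

```text
t: 26.67
ee_pos: [434.2, 4.0, 153.4]
orientation: [-1.209, -1.209, 1.209]
ft_force: [0.7, 0.1, -0.9]
width: 58.0
```

```bash
python3 go.py 701 -29.5 150 90
```

```text
now dx -33.4 dy 3.4 dz -266.8
after turn dx -33.5 dy 3.4 dz -266.8
turn -0.000 phi now 89.98 t 26.7 [434.2   4.  153.4] w 58.0 tilt [-0.  0. -1.] F [ 0.7  0.1 -0.9]
```

Call:
arm_command([
  [-2.8, 0, -22.2, 0],
  [-2.8, 0, -22.2, 0],
  [-2.8, 0, -22.2, 0],
  [-2.8, 0, -22.2, 0],
  [-2.8, 0, -22.2, 0],
  [-2.8, 0, -22.2, 0],
  [-2.8, 0, -22.2, 0],
  [-2.8, 0, -22.2, 0],
  [-2.8, 0, -22.2, 0],
  [-2.8, 0, -22.2, 0],
  [-2.8, 0, -22.2, 0],
  [-2.8, 0, -22.2, 0],
  [0, 0, 0, 0],
  [0, 0, 0, 0],
  [0, 20, 0, 0],
  [0, 25, 0, 0],
  [0, 20, 0, 0],
  [0, 0, 0, 0],
  [0, 0, 0, 0],
])

```text
t: 28.25
ee_pos: [699.0, -28.6, 87.2]
orientation: [-1.205, -1.208, 1.212]
ft_force: [0.5, 0.4, -1.0]
width: 58.0
```

```bash
python3 go.py 701 -29.5 29 90; python3 -c "
from fit import *
get_image('top')
fit('turntable',(586,-29.5),cams=('top',)); fit('pin_jig',(586,-29),cams=('top',),z=30,yaw=True); fit('tip_cleaner',(586,90),cams=('top',)); fit('solder_reel',(586,-130),cams=('top',))
im=get_image('scene'); cv2.imwrite('pics/s4.png',cv2.resize(im[100:340,130:450],(800,600),interpolation=cv2.INTER_CUBIC))
"
```

```text
now dx -0.9 dy 58.2 dz -2.0
after turn dx -0.9 dy 58.2 dz -2.0
turn 0.002 phi now 90.11 t 28.2 [699.  -28.6  87.2] w 58.0 tilt [-0.004  0.    -1.   ] F [ 0.5  0.4 -1. ]
tip_cleaner top [583.7  95.7] yaw - err 0.88
```

View pics/s4.png

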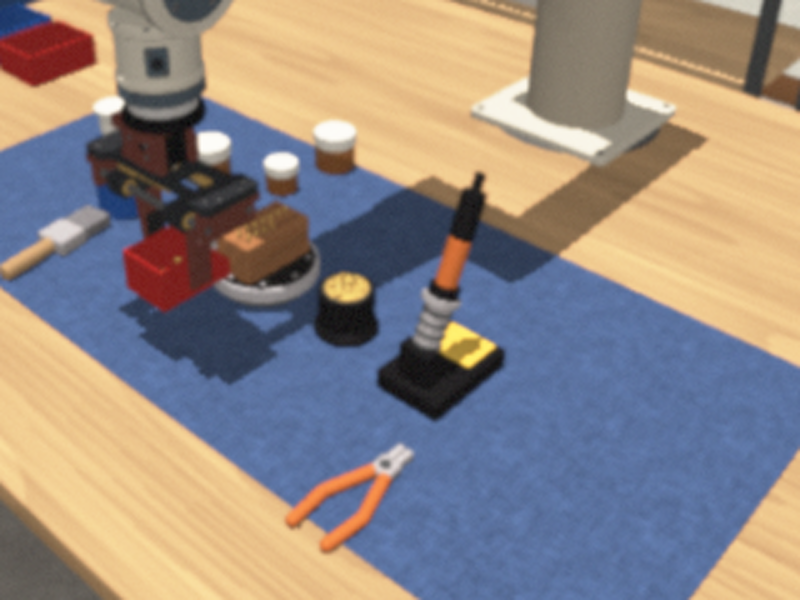

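The bin hangs level behind the turntable (175,265), clear of the jig. Lowering in two stages.

Call:
arm_command([
  [0, 20, -0.5, 0],
  [0, 20, -0.5, 0],
  [0, 10, 0, 0],
  [0, 5, 0, 0],
  [0, 0, 0, 0],
  [0, 0, 0, 0],
  [0, 0, 0, 0],
])

```text
t: 29.13
ee_pos: [702.8, -28.8, 34.6]
orientation: [-1.209, -1.213, 1.211]
ft_force: [-0.2, -0.5, -1.1]
width: 57.9
```

```bash
python3 go.py 701 -29.5 29 90
```

```text
now dx -0.7 dy 5.6 dz 1.8
after turn dx -0.7 dy 5.6 dz 1.8
turn 0.003 phi now 90.18 t 29.1 [702.8 -28.8  34.6] w 57.9 tilt [ 0.002 -0.    -1.   ] F [-0.2 -0.5 -1.1]
```

Call:
arm_command([
  [-0.5, 3, 1, 0],
  [0, 2, 0.5, 0],
  [0, 1, 0, 0],
  [0, 0, 0, 0],
  [0, 0, 0, 0],
])

```text
t: 29.55
ee_pos: [700.9, -29.4, 28.8]
orientation: [-1.209, -1.212, 1.211]
ft_force: [-2.4, 0.1, 7.0]
width: 58.0
```

Call:
arm_command([
  [0, 0, 0, 0],
  [0, 0, 0, 0],
  [0, 0, 0, 0],
  [0, 0, 0, 0],
  [0, 0, 0, 0],
  [0, 0, 0, 0],
], gripper=95)

```text
t: 30.05
ee_pos: [700.4, -29.2, 27.3]
orientation: [-1.208, -1.211, 1.212]
ft_force: [-0.1, -0.1, -0.2]
width: 83.5
```

Call:
arm_command([
  [0, -15, 0, 0],
  [0, -25, 0, 0],
  [0, -30, 0, 0],
  [0, -30, 0, 0],
  [0, -10, 0, 0],
  [0, 0, 0, 0],
  [0, 0, 0, 0],
])

```text
t: 30.63
ee_pos: [700.5, -29.3, 138.0]
orientation: [-1.209, -1.212, 1.211]
ft_force: [-0.7, -0.1, -0.7]
width: 83.4
```

```bash
python3 go.py 434.5 -156.5 110 0
```

```text
now dx -126.4 dy 28.0 dz 266.4
after turn dx -266.0 dy 28.0 dz -127.2
turn 1.574 phi now 90.18 t 30.6 [700.5 -29.3 138. ] w 83.4 tilt [ 0.001 -0.    -1.   ] F [-0.7 -0.1 -0.7]
```

Call:
arm_command([
  [-11.5, 0, 24.2, 0],
  [-11.5, 0, 24.2, 0],
  [-11.5, 0, 24.2, 0],
  [-11.5, 0, 24.2, 0],
  [-11.5, 0, 24.2, 0],
  [-11.5, 0, 24.2, 0],
  [-11.5, 0, 24.2, 0],
  [-11.5, 0, 24.2, 0],
  [-11.5, 0, 24.2, 0],
  [-11.5, 0, 24.2, 0],
  [-11.5, 0, 24.2, 0],
  [0, 5, 0, 0.105],
  [0, 5, 0, 0.105],
  [0, 5, 0, 0.105],
  [0, 5, 0, 0.105],
  [0, 5, 0, 0.105],
  [0, 0, 0, 0],
  [0, 0, 0, 0],
], gripper=70)

```text
t: 32.13
ee_pos: [433.4, -156.1, 111.2]
orientation: [-1.408, -0.817, 0.821]
ft_force: [0.5, -0.4, 0.2]
width: 61.6
```

```bash
python3 go.py 434.5 -156.5 22 60;  python3 -c "
from fit import *
im=get_image('scene'); cv2.imwrite('pics/s5.png',cv2.resize(im[100:280,130:370],(800,600),interpolation=cv2.INTER_CUBIC))
fit('flux_jar',(434.5,-156.5),cams=('scene',))
"
```

```text
now dx 0.2 dy 89.2 dz -1.1
after turn dx 0.2 dy 89.2 dz -1.1
turn 0.005 phi now 60.28 t 32.1 [ 433.4 -156.1  111.2] w 61.6 tilt [-0.003  0.001 -1.   ] F [ 0.5 -0.4  0.2]
flux_jar scene [ 433.  -159.1] yaw - err 0.213
```

View pics/s5.png

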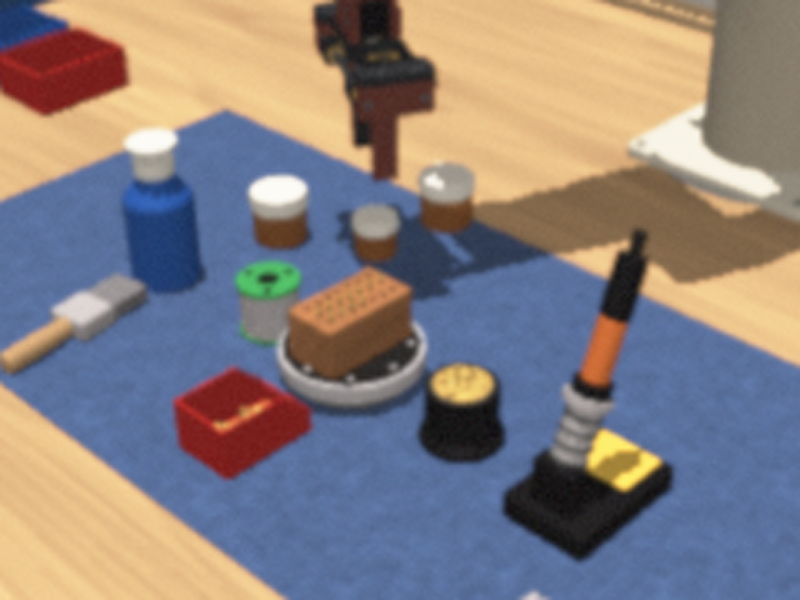

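The bin (240,420), reel (268,300), jig and cleaner stand as planned. The gripper is over the smallest jar (375,232).

Call:
arm_command([
  [0.2, 20, -0.5, 0],
  [0, 20, -0.5, 0],
  [0, 20, 0, 0],
  [0, 15, 0, 0],
  [0, 9, 0, 0],
  [0, 5, 0, 0],
  [0, 0, 0, 0],
  [0, 0, 0, 0],
])

```text
t: 32.9
ee_pos: [435.8, -157.0, 23.8]
orientation: [-1.412, -0.817, 0.817]
ft_force: [0.0, -0.2, 0.2]
width: 61.7
```

Call:
arm_command([
  [0, 0, 0, 0],
  [0, 0, 0, 0],
  [0, 0, 0, 0],
  [0, 0, 0, 0],
  [0, 0, 0, 0],
  [0, 0, 0, 0],
  [0, 0, 0, 0],
  [0, 0, 0, 0],
  [0, 0, 0, 0],
  [0, 0, 0, 0],
], gripper=0)

```text
t: 33.73
ee_pos: [436.0, -157.1, 24.0]
orientation: [-1.413, -0.817, 0.816]
ft_force: [-1.2, 0.2, 7.1]
width: 40.7
```

Call:
arm_command([
  [0, -15, 0, 0],
  [0, -25, 0, 0],
  [0, -30, 0, 0],
  [0, -30, 0, 0],
  [0, -20, 0, 0],
  [0, 0, 0, 0.117],
  [0, 0, 0, 0.117],
  [0, 0, 0, 0.117],
  [0, 0, 0, 0.117],
  [0, 0, 0, 0.117],
  [0, 0, 0, 0.117],
  [0, 0, 0, 0.117],
  [0, 0, 0, 0.117],
  [0, 0, 0, 0.117],
  [0, 0, 0, 0],
  [0, 0, 0, 0],
])

```text
t: 35.07
ee_pos: [435.4, -156.9, 143.5]
orientation: [-1.571, 0.001, -0.0]
ft_force: [0.6, 0.1, -0.0]
width: 40.4
```

```bash
python3 go.py 701 -91 140 0
```

```text
now dx 265.5 dy 3.5 dz 66.0
after turn dx 265.6 dy 3.5 dz 65.9
turn -0.000 phi now -0.03 t 35.1 [ 435.4 -156.9  143.5] w 40.4 tilt [-0.  0. -1.] F [ 0.6  0.1 -0. ]
```

Call:
arm_command([
  [22.1, 0, 5.5, 0],
  [22.1, 0, 5.5, 0],
  [22.1, 0, 5.5, 0],
  [22.1, 0, 5.5, 0],
  [22.1, 0, 5.5, 0],
  [22.1, 0, 5.5, 0],
  [22.1, 0, 5.5, 0],
  [22.1, 0, 5.5, 0],
  [22.1, 0, 5.5, 0],
  [22.1, 0, 5.5, 0],
  [22.1, 0, 5.5, 0],
  [22.1, 0, 5.5, 0],
  [0, 0, 0, 0],
  [0, 20, 0, 0],
  [0, 25, 0, 0],
  [0, 25, 0, 0],
  [0, 20, 0, 0],
  [0, 0, 0, 0],
  [0, 0, 0, 0],
  [0, 0, 0, 0],
])

```text
t: 36.73
ee_pos: [701.5, -92.2, 54.5]
orientation: [-1.571, 0.001, -0.003]
ft_force: [0.5, 1.0, -0.8]
width: 40.3
```

```bash
python3 go.py 701 -91 24 0
```

```text
now dx -0.5 dy 30.5 dz 1.2
after turn dx -0.5 dy 30.5 dz 1.2
turn -0.003 phi now -0.17 t 36.7 [701.5 -92.2  54.5] w 40.3 tilt [ 0.001 -0.    -1.   ] F [ 0.5  1.  -0.8]
```

Call:
arm_command([
  [-0.3, 13, 0.6, 0],
  [-0.2, 9, 0.6, 0],
  [0, 4, 0, 0],
  [0, 3, 0, 0],
  [0, 1.5, 0, 0],
  [0, 0, 0, 0],
  [0, 0, 0, 0],
  [0, 0, 0, 0],
])

```text
t: 37.4
ee_pos: [700.3, -90.7, 24.0]
orientation: [-1.571, 0.004, -0.002]
ft_force: [-4.2, 1.0, 8.3]
width: 40.1
```

Call:
arm_command([
  [0, 0, 0, 0],
  [0, 0, 0, 0],
  [0, 0, 0, 0],
  [0, 0, 0, 0],
  [0, 0, 0, 0],
  [0, 0, 0, 0],
], gripper=75)

```text
t: 37.9
ee_pos: [700.6, -90.8, 22.8]
orientation: [-1.571, 0.003, -0.003]
ft_force: [0.0, -0.0, -0.4]
width: 65.5
```

Call:
arm_command([
  [0, -15, 0, 0],
  [0, -25, 0, 0],
  [0, -30, 0, 0],
  [0, -30, 0, 0],
  [0, -20, 0, 0],
  [-30, 0, 0, 0],
  [-30, 0, 0, 0],
  [-30, 0, 0, 0],
  [-30, 0, 0, 0],
  [-30, 0, 0, 0],
  [-30, 0, 0, 0],
  [-30, 0, 0, 0],
  [-30, 0, 0, 0],
  [-30, 0, 0, 0],
  [0, 0, -20, 0],
  [0, 0, -20, 0],
  [0, 0, 0, 0],
  [0, 0, 0, 0],
])

```text
t: 39.4
ee_pos: [430.9, -130.3, 143.9]
orientation: [-1.571, 0.003, -0.006]
ft_force: [-0.6, 0.1, -0.2]
width: 65.9
```

```bash
cat > m3.py <<'E'
from fit import *
for n in("top","scene"):
    im=get_image(n); cv2.imwrite(f"pics/f_{n}.png",cv2.resize(im[40:240,100:420] if n=="top" else im[90:330,100:420],None,fx=2.5,fy=2.5,interpolation=cv2.INTER_CUBIC))
fit("turntable",(586.5,-29.5));fit("pin_jig",(586.5,-29),yaw=True,z=30);fit("tip_cleaner",(586.5,91));fit("solder_reel",(586.5,-130));fit("contact_bin",(701,-29.5),yaw=True);fit("flux_jar",(701,-91));fit("iron_stand",(579,207),yaw=True);fit("solvent_bottle",(596,-268))
for t in("side_cutters","brush"): print(t,[(np.round(s["at"]),at("top",[s["at"]],0)[0][:2].round()) for s in tip_of("top",t)])
E
python3 m3.py
```

```text
turntable top [586.  -29.7] yaw - err 0.494
turntable scene [573.7 -42.3] yaw - err 0.605
turntable both [586.1 -29.5] yaw - err 0.556
pin_jig top [588.1 -27.7] yaw -0.004 err 0.033
tip_cleaner top [585.5  89.5] yaw - err 0.072
tip_cleaner scene [585.6  88.9] yaw - err 0.081
tip_cleaner both [586.   89.9] yaw - err 0.078
solder_reel scene [ 583.  -135.9] yaw - err 0.199
contact_bin top [701.4 -28.2] yaw -0.004 err 0.035
contact_bin scene [700.4 -31.2] yaw 0.018 err 0.049
contact_bin both [700.9 -29.2] yaw -0.016 err 0.06
flux_jar top [700.4 -89.8] yaw - err 0.131
flux_jar scene [ 685.3 -115.2] yaw - err 0.465
flux_jar both [699.8 -90.5] yaw - err 0.322
iron_stand top [578.7 206.8] yaw -0.023 err 0.116
solvent_bottle top [ 597. -267.] yaw - err 0.095
side_cutters [(array([160., 110.]), array([727., 250.]))]
brush [(array([358., 117.]), array([ 709., -242.]))]
```

View pics/f_top.png

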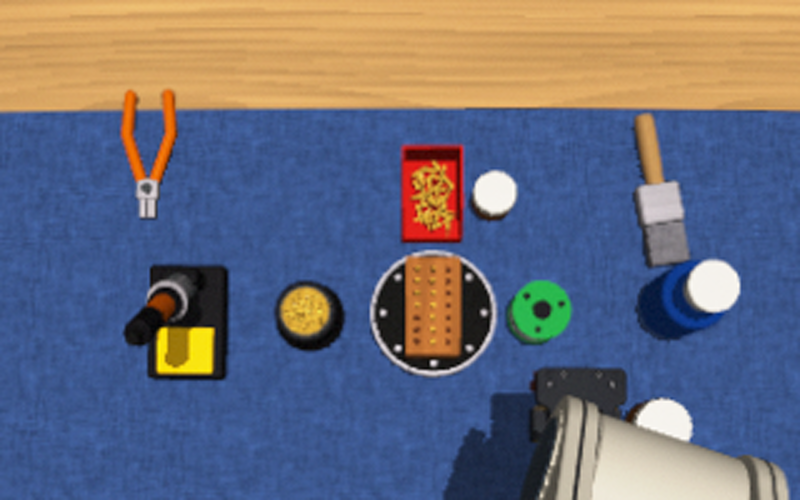

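View pics/f_scene.png

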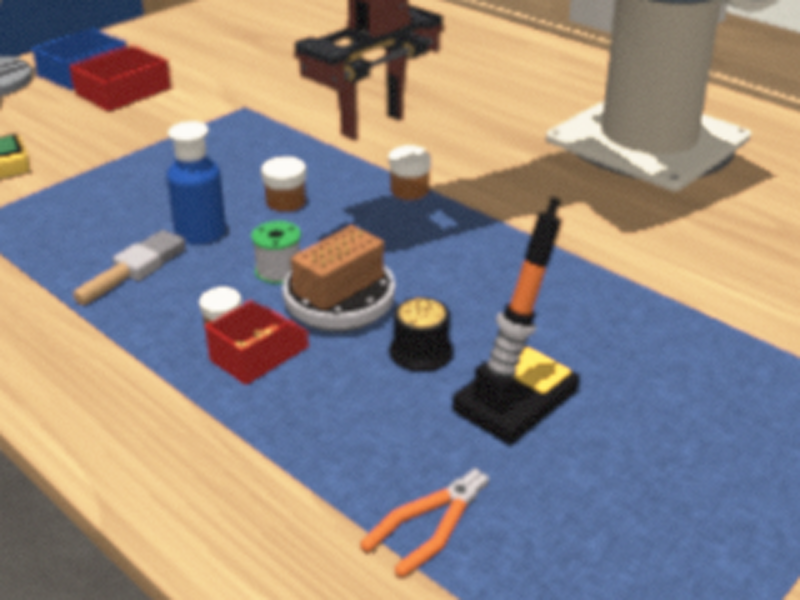

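Both views show the layout as asked, with the gripper clear and the bystanders unmoved. Handing in.

```bash
python3 -c "
from workcell import *
print(close_job())"
```

```text
the job is handed in; nothing more can be done
None
```

The bench is laid out as asked, placed in the order you gave, and handed in at about 40 s on the robot clock, well under the 128 s limit. At the final check the gripper was clear of everything.

| Item | Last measured position (mm) | Note |
|---|---|---|
| Turntable | (586.5, −29.5) | Reference, measured at the start |
| Pin jig | (588, −28) | On the turntable, about 2 mm off centre, square |
| Tip cleaner | (586, 90) | Centre-to-centre midpoint to the iron stand is y ≈ 89 |
| Solder reel | (586, −130) | From the release pose, about 13 mm clear of the turntable |
| Contact bin | (701, −29) | Low front facing the turntable, yaw about 0, gap about 12 mm |
| Flux jar (smallest) | (700, −90) | Level with the bin, gap about 11 mm |

- **Bystanders:** the solvent bottle measured within about 1 mm of where it started, and the side cutters and brush look unmoved in the picture.
- **Checks that disagreed or failed:**
  - The side-camera fits for the reel, jar and turntable were poor because other objects hid part of them.
  - The top-camera fit for the reel found nothing, so its position rests on the release pose and the pictures.
  - The point detector put the brush about 14 mm off its first reading; I compared the pictures and took this as noise.

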